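# Pull out the wide bead tray with the tray hook

## Robot

A 7-joint arm with a two-finger parallel gripper is mounted at the origin on the work surface. World frame = base frame: x ahead of the robot, y to its left, z up, the work surface at z = 0. Lengths are in m, angles in rad, forces in N, time in s.
With the tool pointing down it reaches from about 0.35 to 0.9 m from the base axis. Payload 8.1 kg.
Tool frame: the origin (TCP) lies midway between the tips of the shut fingers; the grasp point (between the pads) lies 19 mm behind it; z points along the fingers, y is the direction in which the jaws open and shut (so a half turn about z gives the same grasp; the last joint's range is limited). The gripper opens to 92 mm and grips with 3 to 60 N. Pads are 19 mm wide; open, the fingers measure 130 mm over their backs; the gripper's body (75 mm by 190 mm) begins 47 mm behind the grasp point.
Start: joints at [-1.39, 0.434, 0.025, 1.573, -0.012, 1.134, -0.075], TCP at [0.175, 0.6, 0.227] pointing down, gripper open.
Joint ranges: [-2.62, 2.62], [-0.44, 2.09], [-1.27, 1.32], [0.08, 2.57], [-1.32, 4.46], [0.12, 2], [-2.74, 2.74]. Speed limits (rad/s): [2.22, 2.22, 3.01, 3.01, 3.14, 3.14, 3.14].

## Interface

Orientations are given as a rotation vector (axis times angle).
In Python, from cell import monitor, get_image, get_calibration, workorder, look_for, masks_of gives the robot as it stands.
- The arm moves only by the shell command python3 -m crank 'ROWS' [FORCE]. ROWS is JSON, a list of rows, each a list of 3 entries, a list of its own where there are three numbers: the shift along the tool's x, y, z in cm, then the turn about the tool's z in degrees, then the closure in counts, from 0 (fully open) to 255 (shut). A call has 1 to 5 rows; each row shifts and turns the commanded pose from where the row before left it, along the tool's axes as they then stand; what a row does not reach is not made up. A row lasts 1/10 s, in which the tool goes at most 50 mm and 8.59 degrees, less where a joint would pass 70% of its speed; a pose out of reach is approached as far as the arm can. A call with a gripper value outside its range is refused whole. The fingers move at their own pace and stop on an object; FORCE is the grip in N (left out, the last holds). Time passes only in rows, so rows that do not move let the fingers close. It gives the time, the measured TCP pose, the force and the opening at its end, in the units of the state.
- monitor.observe(): the state, without advancing time (a new reading comes with each control period).
- get_image(name): name is "scene" or "top" or "wrist"; returns (picture, depth): 400x640x3 uint8, red, green, blue; 400x640 float32, m along the optical axis (not along the pixel's ray), 0 where there is no reading.
- get_calibration(name): a dict with "fx", "fy", "cx", "cy" (pixels), "R" (3x3) and "t" (3): a world point X has camera coordinates R X + t. Camera axes: x right, y down, z forward; pixel columns grow to the right and rows downward; lengths in m; the calibration is good to about 2 mm. A picture is of the moment at which its call begins: read the wrist's pose just before it. get_calibration takes no time and is no camera call; for the wrist camera it gives the pose at the moment of the call.
- workorder.sign_off(): hands the job in, once; it reports no verdict.
Trained networks look in the newest picture that a camera, given by its name, has taken for a name from the list of things; names that differ only in an ending like _2 or _b are one class to them, and where a whole thing is asked for, a point or a joint stands for the part that bears it (a point fixed in the world has none). Each returns a list of dicts, best first, with "score" (0 to 1); they miss things now and then, are a little off and sometimes report something else, mostly with a low value. They report only what shows in the picture. A call takes as long as a camera call. They do not tell look-alikes from the thing itself.
- look_for(label, camera): "location" ([x, y, z] in m, in world coordinates, good to about 4 mm: the middle of the surface that is visible of it).
- masks_of(label, camera): "region" (400x640 bool, what is visible of it).
The state is a dict: "clock": time; "joints": joint angles; "dq": joint speeds; "joint_efforts": joint torques, N m; "position": TCP position; "ee_rot": TCP orientation; "force": force on the tool from outside, world axes, zero at the start; "ft_torque": the same for the moment, N m; "width": opening from 0.0 (shut) to 1.0 (fully open).
Only numpy, scipy, OpenCV 4.12 (cv2) and the standard library are available. Lean on these libraries where they do the work, as an engineer would, in place of code of your own. Each camera call takes 0.05 s, during which the arm holds its last target.

## Task

Take the tray hook off its wooden rest and use it to pull out the tray of the WIDER of the two bead boxes: put the hook's tip down into the finger hole of that tray's tongue and slide the tray out at least 6 cm. Then lay the hook back on its rest as it was, leaving the tray out. Do not touch the wide box or its tray with the gripper or the arm, and leave the narrower box's tray shut.

Things in the scene. Friction and masses are not known exactly. Their poses are not given: they have to be found in the camera images.
- hook: Tray hook, 90 g: dark wooden handle 110 x 18 x 20 mm (long, wide, high), lying level; an 8 mm steel rod leaves its front end and bends straight down. Origin: centre of the handle's underside; x along the handle to the rod, z up. The rod's upright leg is 85 mm ahead of the origin, its tip 41 mm below it. Grasp across the handle at mid-length, 10 mm above the origin. It starts on its rest.
- hook_tip (a point): Lowest point of the hook's down-turned rod (8 mm thick, round end). Axes as those of the hook.
- rest: Fixed wooden stand under the hook, base 96 x 66 x 10 mm; origin: centre of its underside, x along the handle. Two uprights 10 mm thick, 38 mm before and behind the origin (66 mm free between them for fingers), carry the handle's underside 58 mm above the table in notches 36 mm wide, 14 mm deep; the handle's top stands out 6 mm and it starts within 3 mm of centred.
- wide_box: The wider bead box, pale wood, 130 mm deep (x), 124 mm wide (y), 52 mm high, fixed. Origin: centre of its underside; its tray slides out of the front along -x, roughly towards the robot. The narrower box beside it is 76 mm wide, otherwise alike.
- wide_hole (a point): Centre of the finger hole of the wide box's tray, on the tongue's top face, 34 mm above the table; moves with the tray. The tongue is a level brown tab on the tray's front, 48 mm wide, 6 mm thick, sticking out 46 mm; the hole is round, 30 mm across, right through, centred 24 mm out from the tray's front; only the table lies beneath, 28 mm below. Axes as those of the wide box.
- wide_tray (a joint): How far the wide box's tray is out, m: 0 shut, 0.09 at the stop; starts 0 to 0.012. It slides with a steady drag of about 1.5 N and stays where it is left.
- narrow_hole (a point): Centre of the like finger hole of the narrower box's tray, which must stay shut; 34 mm above the table, axes as those of that box (-x out of its front).
Things that resemble listed ones, but are neither listed nor needed, are in the scene too. What is shaped like the wide_box but green or red is not meant.

How it is judged:
On the way, in this order (a step that is already met when the one before it is completed fails the run):
1. the hook's tip is down in the finger hole of the wide box's tray, at least 5 mm below the tongue's top, while the tray is still less than 30 mm out (horizontal distance between hook_tip and wide_hole below 0.017 m and z of hook_tip in the frame of wide_hole below -0.005 m and value of joint wide_tray below 0.03 m), for 0.1 s.
2. the wide box's tray is more than 50 mm out with the hook's tip still in its finger hole (value of joint wide_tray above 0.05 m and horizontal distance between hook_tip and wide_hole below 0.017 m and z of hook_tip in the frame of wide_hole below -0.003 m), for 0.1 s.
At the end, for the whole second after the job is handed in: The wide box's tray is more than 50 mm out; the hook lies still and level (within about 11 degrees) on its rest, its handle within 25 mm and its tip within 35 mm of where they started; the narrow box's tray is within 10 mm of shut (value of joint wide_tray above 0.05 m and distance of hook from where it was at the start of the episode below 0.025 m and distance of hook_tip from where it was at the start of the episode below 0.035 m and angle between hook's own z axis and vertical below 0.2 rad and linear speed of hook below 0.02 m/s and distance of narrow_hole from where it was at the start of the episode below 0.01 m); the robot touches nothing.
It fails at once if the gripper or the arm presses on the wide box or its tray (over 1 N) (contact force between any of the fingers, the arm and wide_box above 1 N).
It fails at once if the narrow box's tray is pulled out more than 10 mm (distance of narrow_hole from where it was at the start of the episode above 0.01 m).
It also fails if it takes over 51 s, if anything falls off the work surface, if the arm or the gripper's body presses on something with over 40 N, if the wrist force passes 120 N, or if a joint passes its speed limit or range.

## Working session

There is one attempt and no reset: what is moved stays moved. The work goes in short steps, Python scripts to look and compute and a shell command to move; the robot and the scene stay as the last step left them, time stands still between calls to the robot, and variables do not carry over. Pictures are saved under pics/ and viewed, and the job is handed in when it is done.

```bash
ls; mkdir -p pics; python3 - <<'E'
from cell import monitor, get_image, get_calibration, look_for
import cv2,numpy as np
print(monitor.observe())
for c in ["scene","top"]:
    im,d=get_image(c); cv2.imwrite(f"pics/{c}0.png",im[:,:,::-1])
    k=get_calibration(c); print(c,k)
    for l in ["hook","rest","wide_box","wide_hole","narrow_hole"]:
        for r in look_for(l,c)[:4]: print(l,np.round(r["location"],3),round(r["score"],2))
E
```

```text
pics
{'clock': 0.0, 'joints': array([-1.38959865,  0.43524544,  0.02498154,  1.57409218, -0.01156997,
        1.13399553, -0.07508077]), 'dq': array([ 4.07478655e-04, -8.84194643e-05,  2.29119161e-04,  8.06593670e-04,
        8.29031442e-05,  4.00823969e-04, -1.51022075e-03]), 'joint_efforts': array([ 3.14320380e-05, -6.67850089e+01,  9.85361561e-01, -3.14475453e+01,
       -6.04773313e-02,  4.26092441e-02,  1.62967826e-04]), 'position': array([0.17492902, 0.59949028, 0.22593303]), 'ee_rot': array([-4.44357440e-01, -3.10995633e+00,  2.50600789e-03]), 'force': array([ 1.20422374, -0.374163  , -0.29875692]), 'ft_torque': array([-0.02063506,  0.02772602,  0.03121664]), 'width': 0.9990689869139162}
scene {'fx': 416.0421468554819, 'fy': 416.0421468554819, 'cx': 323.71740437967287, 'cy': 197.48343619688555, 'R': array([[ 0.52966057,  0.84810697, -0.01320028],
       [ 0.72414485, -0.46023767, -0.51361028],
       [-0.44167173,  0.2624802 , -0.85792204]]), 't': array([-0.34264351, -0.28603913,  1.51433015])}
hook [ 0.498 -0.286  0.08 ] 0.69
rest [ 0.476 -0.271  0.012] 0.87
wide_box [ 0.726 
[... 263 characters left out ...]
] 0.48
top {'fx': 369.70888272033534, 'fy': 369.70888272033534, 'cx': 325.2741679051557, 'cy': 198.63890163989328, 'R': array([[-0.00433955, -0.99997773,  0.00506983],
       [-0.99573847,  0.003854  , -0.09214144],
       [ 0.09211985, -0.00544807, -0.99573302]]), 't': array([0.09247969, 0.49049103, 1.16958822])}
hook [ 0.488 -0.28   0.077] 0.69
rest [ 0.48  -0.267  0.015] 0.76
wide_box [ 0.706 -0.254  0.054] 0.77
wide_box [0.26  0.379 0.049] 0.7
wide_box [0.712 0.173 0.044] 0.6
wide_box [0.553 0.538 0.054] 0.6
wide_hole [ 0.645 -0.273  0.034] 0.81
wide_hole [0.65  0.18  0.035] 0.77
wide_hole [0.484 0.548 0.036] 0.65
wide_hole [0.18  0.368 0.033] 0.51
narrow_hole [ 0.661 -0.046  0.031] 0.48
```

View pics/top0.png

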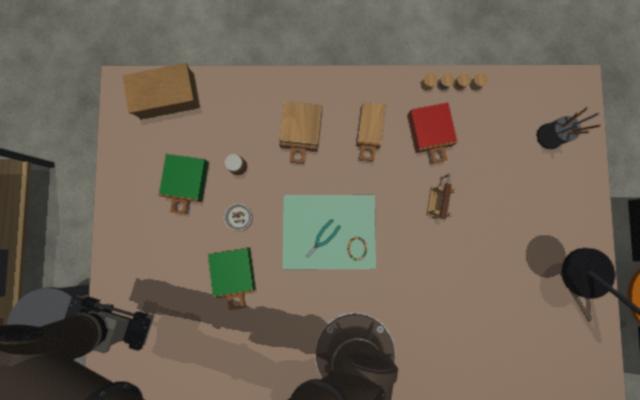

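View pics/scene0.png

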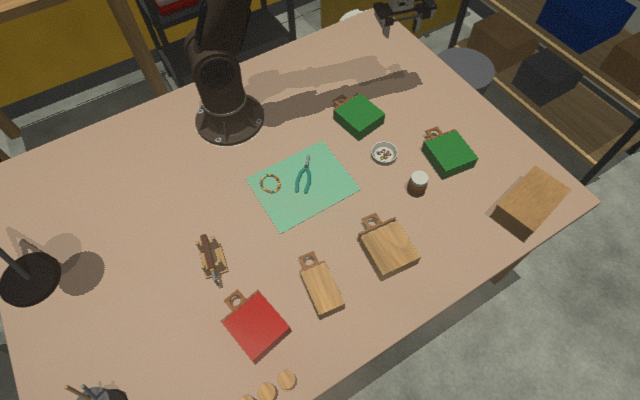

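The wide box is the pale one at about (300,127) in the top view, with its hole at (297,155). The narrow box is at (371,125). The hook sits on its rest at about (443,200), rod pointing up the picture (+x). Next I'll fit the poses from depth.

```bash
cat > h.py <<'E'
from cell import monitor, get_image, get_calibration, look_for, masks_of
import cv2,numpy as np
from scipy.spatial.transform import Rotation as Ro
def cloud(c,d,k=None):
    k=k or get_calibration(c)
    v,u=np.mgrid[0:400,0:640]
    P=np.stack([(u-k["cx"])/k["fx"]*d,(v-k["cy"])/k["fy"]*d,d],-1)
    return (P-k["t"])@k["R"]
def box(P):
    (c,s,a)=cv2.minAreaRect((P[:,:2]*1000).astype(np.float32)); return np.round(c,1),np.round(s,1),round(a,1)
E
python3 - <<'E'
from h import *
for c in ["top","scene"]:
    im,d=get_image(c); W=cloud(c,d)
    def sel(x0,x1,y0,y1,z0,z1):
        return (d>0)&(W[...,0]>x0)&(W[...,0]<x1)&(W[...,1]>y0)&(W[...,1]<y1)&(W[...,2]>z0)&(W[...,2]<z1)
    for n,a in dict(boxtop=(.6,.85,.08,.26,.045,.06),tongue=(.58,.72,.1,.25,.026,.042),handle=(.38,.6,-.36,-.2,.068,.09),rest=(.38,.6,-.36,-.2,.006,.09),rod=(.5,.6,-.36,-.2,.02,.09),narrowtop=(.6,.85,-.12,.02,.045,.06)).items():
        m=sel(*a);P=W[m]; 
        if len(P)>5: print(c,n,len(P),box(P),np.round(P.mean(0),4),np.round(np.percentile(P[:,2],[5,50,95]),3))
    if c=="top":
        cv2.imwrite("pics/topz.png",np.hstack([cv2.resize(im[160:240,400:480,::-1],(400,400)),cv2.resize(im[100:180,260:340,::-1],(400,400))]))
        for l in ["hook","rest"]:
            for r in masks_of(l,c)[:2]:
                P=W[r["region"]&(d>0)]; print(l,r["score"],box(P),np.median(P,0))
                if l=="hook":
                    P=P[P[:,2]>.068]; print("hk>",box(P),P.mean(0))
    else: cv2.imwrite("pics/scz.png",np.hstack([cv2.resize(im[220:300,170:250,::-1],(400,400)),cv2.resize(im[200:280,350:430,::-1],(400,400))]))
E
```

```text
top boxtop 1631 (array([727.6, 169.4]), array([124. , 144.9]), 83.7) [0.7296 0.169  0.0526] [0.049 0.053 0.056]
top tongue 215 (array([649.1, 166.7]), array([ 82.3, 132.4]), 11.4) [0.6422 0.1771 0.0347] [0.029 0.035 0.04 ]
top handle 302 (array([ 495.3, -282.7]), array([ 53.7, 142.6]), 80.1) [ 0.4854 -0.2805  0.0764] [0.07  0.077 0.081]
top rest 756 (array([ 492.8, -280.8]), array([218.1, 135. ]), 3.8) [ 0.4852 -0.2739  0.0435] [0.007 0.05  0.08 ]
top rod 189 (array([ 527.3, -294.7]), array([49.4, 61.8]), 49.5) [ 0.5243 -0.285   0.0658] [0.03  0.072 0.081]
top narrowtop 1001 (array([730.7, -59.1]), array([ 76.3, 138.4]), 82.1) [ 0.7288 -0.0586  0.0526] [0.049 0.053 0.056]
hook 0.72 (array([ 496.9, -284. ]), array([ 21.1, 143.3]), 74.9) [ 0.48913595 -0.28001287  0.0772207 ]
hk> (array([ 494.5, -282.6]), array([ 18. , 137.8]), 77.5) [ 0.48728625 -0.28032424  0.07703298]
rest 0.97 (array([ 482.5, -275.7]), array([ 60.6, 100.4]), 81.1) [ 0.48301397 -0.26438986  0.01217509]
scene boxtop 1965 (array([726.5, 170. ]), array([125.4, 146.7]), 83.3) [0.7309 0.168  0.0518] [0.048 0.052 0.055]
scene tongue 205 (array([653.9, 157.7]), array([ 84. , 137.3]), 21.6) [0.6427 0.1711 0.0348] [0.029 0.035 0.04 ]
scene handle 340 (array([ 493.6, -281.9]), array([ 53.8, 144.6]), 79.6) [ 0.4877 -0.2812  0.0761] [0.07  0.077 0.081]
scene rest 937 (array([ 482.1, -283.9]), array([133.8, 204.2]), 78.6) [ 0.4851 -0.2775  0.044 ] [0.008 0.047 0.08 ]
scene rod 289 (array([ 526.3, -294.2]), array([49.6, 64.3]), 49.8) [ 0.5251 -0.2873  0.0607] [0.026 0.069 0.079]
scene narrowtop 1367 (array([728.7, -58. ]), array([ 77., 139.]), 81.9) [ 0.7316 -0.0593  0.0521] [0.049 0.052 0.056]
```

```bash
cd pics; python3 -c "
import cv2,numpy as np
cv2.imwrite('zz.png',cv2.resize(np.vstack([cv2.imread('topz.png'),cv2.imread('scz.png')]),(600,600)))"
```

```text
(no output)
```

View pics/zz.png

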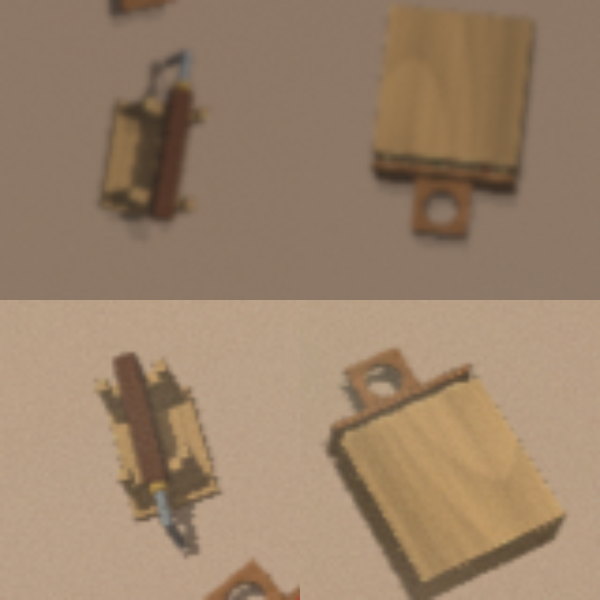

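```bash
cat >> h.py <<'E'
def pose():
    o=monitor.observe(); return np.array(o["position"]),Ro.from_rotvec(o["ee_rot"]).as_matrix(),o
def to(target,yaw=None):
    """print tool-axis shift (cm) to reach world target; yaw=desired world angle of tool x (deg)"""
    p,R,o=pose(); d=R.T@(np.array(target)-p)*100
    a=np.degrees(np.arctan2(R[1,0],R[0,0])); print("t",round(o["clock"],2),"pos",np.round(p,4),"toolx",round(a,2),"tilt z",np.round(R[:,2],3),"F",np.round(o["force"],1),"w",round(o["width"],3))
    print("shift cm",np.round(d,2), "turn", None if yaw is None else round(-((yaw-a+180)%360-180),2))
E
python3 -m crank '[[[-4,-1.6,0],-1,0],[[-4,-1.6,0],-1,0],[[-4,-1.6,0],-1,0],[[-4,-1.6,0],-1,0],[[-4,-1.6,0],-1,0]]'
python3 -m crank '[[[-4,-1.6,0],0,0],[[-4,-1.6,0],0,0],[[0,-4,0],0,0],[[0,-4,0],0,0],[[0,-4,0],0,0]]'
python3 -m crank '[[[0,-4,0],0,0],[[0,-4,0],0,0],[[0,-4,0],0,0],[[0,-4,0],0,0],[[0,-4,0],0,0]]'
python3 -c "
from h import *
to([.48,-.28,.25],169)"
```

```text
clock: 1.3
position: [0.3503, 0.4721, 0.2269]
ee_rot: [0.307, 3.126, 0.001]
force: [0.4, 0.4, -0.5]
width: 1.0
clock: 1.8
position: [0.3978, 0.3069, 0.2265]
ee_rot: [0.309, 3.126, -0.0]
force: [-0.1, -0.1, -0.3]
width: 1.003
clock: 2.3
position: [0.3584, 0.1109, 0.2269]
ee_rot: [0.308, 3.126, 0.001]
force: [0.1, -0.4, 1.3]
width: 1.0
t 2.3 pos [0.3584 0.1109 0.2269] toolx 168.74 tilt z [ 0.001  0.001 -1.   ] F [ 0.1 -0.4  1.3] w 1.0
shift cm [-19.57 -35.96  -2.32] turn -0.26
```

```bash

python3 -m crank '[[[-2,-4,0],0,0],[[-2,-4,0],0,0],[[-2,-4,0],0,0],[[-2,-4,0],0,0],[[-2,-4,0],0,0]]'
python3 -m crank '[[[-2,-4,-0.5],0,0],[[-2,-4,-0.5],0,0],[[-2,-4,-0.5],0,0],[[-2,-4,-0.5],0,0],[[-1,0,0],0,0]]'
python3 -m crank '[[[0,0,0],0,0],[[0,0,0],0,0]]'
python3 - <<'E'
from h import *
to([.48,-.28,.25],169)
k=get_calibration("wrist"); im,d=get_image("wrist"); W=cloud("wrist",d,k)
cv2.imwrite("pics/w1.png",im[:,:,::-1])
for l in ["hook","hook_tip","rest"]:
    for r in look_for(l,"wrist")[:2]: print(l,np.round(r["location"],3),round(r["score"],2))
for r in masks_of("hook","wrist")[:1]:
    P=W[r["region"]&(d>0)]; print(box(P),np.percentile(P[:,2],[5,50,95]))
    P=P[P[:,2]>.075]; print(len(P),box(P),P.mean(0))
E
```

```text
clock: 2.8
position: [0.4181, -0.1051, 0.2271]
ee_rot: [0.308, 3.125, 0.001]
force: [1.6, 0.2, -0.7]
width: 0.999
clock: 3.3
position: [0.4742, -0.2844, 0.2477]
ee_rot: [0.32, 3.124, -0.007]
force: [-0.9, -0.5, 0.4]
width: 0.994
clock: 3.5
position: [0.4746, -0.2765, 0.2463]
ee_rot: [-0.307, -3.126, -0.001]
force: [0.2, 0.2, -0.4]
width: 1.0
t 3.5 pos [ 0.4746 -0.2765  0.2463] toolx 168.8 tilt z [-0.001  0.001 -1.   ] F [ 0.2  0.2 -0.4] w 1.0
shift cm [-0.6  -0.24 -0.38] turn -0.2
hook [ 0.478 -0.277  0.08 ] 0.82
hook_tip [ 0.478 -0.28   0.077] 0.8
rest [ 0.478 -0.271  0.011] 0.94
(array([ 498.8, -285.2]), array([ 21.9, 154. ]), 77.9) [0.07212834 0.07826897 0.07962189]
1268 (array([ 480.2, -281.2]), array([ 17.8, 114.7]), 78.1) [ 0.47547069 -0.28068708  0.07828011]
```

View pics/w1.png

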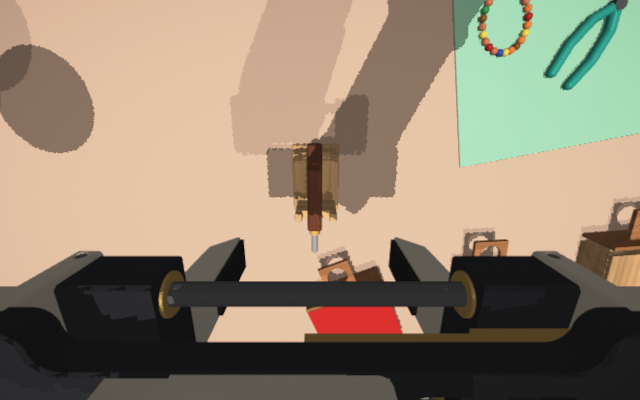

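The wrist view shows the handle vertical, running from (315,143) to (315,232), with the rod ending at (315,250). The hook is centred at about (0.478,-0.281) with yaw -11.9°. Next I'll descend.

```bash

python3 -m crank '[[[-0.2,0.5,4],0.7,0],[[0,0,4],0,0],[[0,0,3],0,0],[[0,0,0],0,0],[[0,0,0],0,0]]'
python3 -c "
from h import *
to([.478,-.281,.049],168.1)"
```

```text
clock: 4.25
position: [0.4778, -0.2732, 0.1374]
ee_rot: [-0.327, -3.124, -0.0]
force: [1.4, -0.2, 1.1]
width: 1.001
t 4.25 pos [ 0.4778 -0.2732  0.1374] toolx 168.04 tilt z [-0.  0. -1.] F [ 1.4 -0.2  1.1] w 1.001
shift cm [-0.19 -0.76  8.84] turn -0.06
```

```bash

python3 -m crank '[[[-0.2,-0.8,2],0,0],[[0,0,2],0,0],[[0,0,2],0,0],[[0,0,2],0,0],[[0,0,0.8],0,0]]' 35
python3 -m crank '[[[0,0,0],0,0],[[0,0,0],0,0]]'
python3 -c "
from h import *
to([.478,-.281,.049],168.1)"
```

```text
clock: 4.75
position: [0.4789, -0.2817, 0.0493]
ee_rot: [0.327, 3.123, -0.0]
force: [-0.4, 1.3, -0.2]
width: 1.001
clock: 4.95
position: [0.479, -0.2821, 0.0502]
ee_rot: [0.327, 3.123, -0.001]
force: [0.8, 0.9, 0.5]
width: 1.0
t 4.95 pos [ 0.479  -0.2821  0.0502] toolx 168.04 tilt z [ 0.002 -0.001 -1.   ] F [0.8 0.9 0.5] w 1.0
shift cm [0.12 0.09 0.12] turn -0.06
```

```bash

python3 -m crank '[[[0,0,0.1],0,150],[[0,0,0],0,150],[[0,0,0],0,180],[[0,0,0],0,200],[[0,0,0],0,255]]' 35
python3 -m crank '[[[0,0,0],0,255],[[0,0,0],0,255],[[0,0,0],0,255],[[0,0,0],0,255],[[0,0,0],0,255]]' 35
python3 -c "
from h import *
to([.478,-.281,.049],168.1)"
```

```text
clock: 5.45
position: [0.4781, -0.2815, 0.0478]
ee_rot: [0.327, 3.124, 0.0]
force: [-0.8, -0.3, 0.6]
width: 0.614
clock: 5.95
position: [0.478, -0.2815, 0.0477]
ee_rot: [-0.327, -3.124, -0.0]
force: [0.5, 0.0, 0.6]
width: 0.197
t 5.95 pos [ 0.478  -0.2815  0.0477] toolx 168.04 tilt z [-0.  0. -1.] F [0.5 0.  0.6] w 0.197
shift cm [ 0.01  0.05 -0.13] turn -0.06
```

```bash

python3 -m crank '[[[0,0,0],0,255],[[0,0,-1],0,255],[[0,0,-2],0,255],[[0,0,-3],0,255],[[0,0,-3],0,255]]'
python3 -m crank '[[[0,0,-2],0,255],[[0,0,-1],0,255],[[0,0,0],0,255],[[0,0,0],0,255]]'
python3 - <<'E'
from h import *
to([.478,-.281,.168],168.1)
k=get_calibration("wrist"); im,d=get_image("wrist"); W=cloud("wrist",d,k)
cv2.imwrite("pics/w2.png",im[:,:,::-1])
for l in ["hook"]:
    for r in look_for(l,"wrist")[:2]: print(l,np.round(r["location"],3),round(r["score"],2))
im,d=get_image("scene");cv2.imwrite("pics/s2.png",cv2.resize(im[150:350,120:440,::-1],(800,500)))
E
```

```text
clock: 6.45
position: [0.4775, -0.2815, 0.139]
ee_rot: [-0.328, -3.123, -0.0]
force: [0.9, -1.0, -1.3]
width: 0.197
clock: 6.85
position: [0.4777, -0.2811, 0.1671]
ee_rot: [-0.327, -3.124, -0.001]
force: [-0.5, -0.4, -1.2]
width: 0.194
t 6.85 pos [ 0.4777 -0.2811  0.1671] toolx 168.05 tilt z [-0.001  0.001 -1.   ] F [-0.5 -0.4 -1.2] w 0.194
shift cm [-0.02  0.02 -0.09] turn -0.05
hook [ 0.448 -0.277  0.202] 0.56
```

View pics/w2.png

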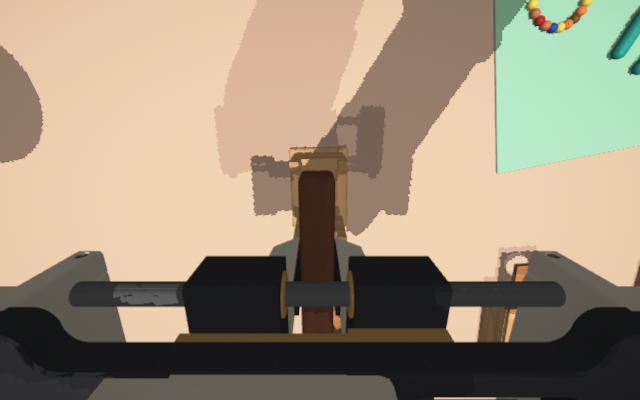

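View pics/s2.png

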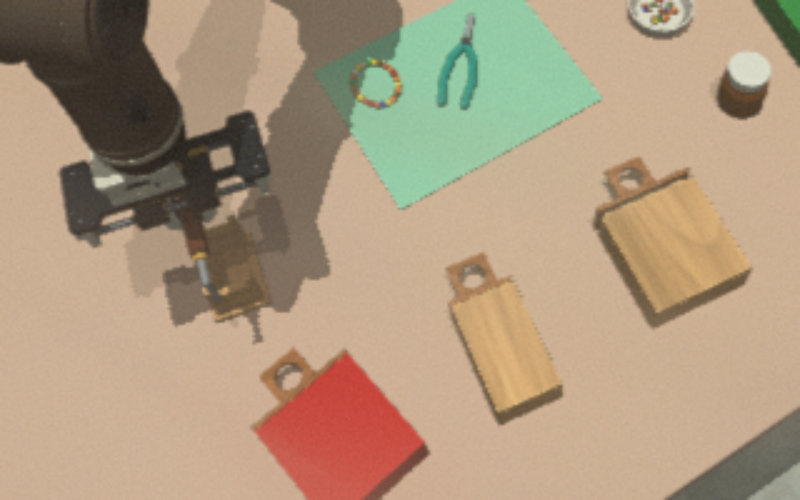

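The hook is gripped and lifted. The wide hole is at about (297.6,155.5) in the top view and (372,221.5) in the scene view. Next I'll locate it properly.

```bash
python3 - <<'E'
from h import *
def ray(c,u,v,z):
    k=get_calibration(c); r=k["R"].T@np.array([(u-k["cx"])/k["fx"],(v-k["cy"])/k["fy"],1]); o=-k["R"].T@k["t"]
    return o+r*(z-o[2])/r[2]
print(ray("top",297.6,155.5,.034),ray("scene",372,221.5,.034))
for c in ["top","scene"]:
    im,d=get_image(c); W=cloud(c,d)
    t=(W[...,2]>.027)&(W[...,2]<.041)&(W[...,0]>.6)&(W[...,0]<.665)&(W[...,1]>.13)&(W[...,1]<.225)
    n,lab,st,cen=cv2.connectedComponentsWithStats(t.astype(np.uint8))
    i=1+np.argmax(st[1:,4]); P=W[lab==i]; print(c,box(P),st[i])
    # hole: look at holes in the component
    m=(lab==i).astype(np.uint8); cs,h=cv2.findContours(m,cv2.RETR_CCOMP,cv2.CHAIN_APPROX_NONE)
    for q,hh in zip(cs,h[0]):
        if hh[3]>=0 and len(q)>6:
            q=q[:,0]; print("hole",len(q),q.mean(0),ray(c,*q.mean(0),.034), box(np.array([W[y,x] for x,y in q])))
    r=look_for("wide_hole",c); print([np.round(x["location"],3) for x in r])
E
```

```text
[0.62991144 0.17920713 0.034     ] [0.6335543  0.18028062 0.034     ]
top (array([633.5, 175.6]), array([56., 47.]), 84.4) [290 147  19  16 162]
hole 28 [297.39285714 154.64285714] [0.63272177 0.1798825  0.034     ] (array([633.3, 179.8]), array([33.3, 32.2]), 43.7)
[array([0.651, 0.179, 0.035]), array([0.479, 0.552, 0.036]), array([ 0.644, -0.272,  0.036]), array([0.186, 0.369, 0.034])]
scene (array([627.8, 180.9]), array([48.7, 41.3]), 83.8) [362 212  20  17 126]
[array([0.655, 0.18 , 0.034]), array([0.179, 0.366, 0.032]), array([ 0.645, -0.276,  0.032])]
```

```bash

python3 -m crank '[[[0.3,3,0],-1,255],[[0.3,4,0],-1,255],[[0.3,4,0],-1,255],[[0.3,4,0],-1,255],[[0.3,4,0],-1,255]]'
python3 -m crank '[[[0.3,4,0],-0.4,255],[[0.3,4,0],0,255],[[0.3,4,0],0,255],[[0.3,4,0],0,255],[[0.3,4,0],0,255]]'
python3 -m crank '[[[0,3,0],0,255],[[0,2,0],0,255],[[0,1,0],0,255],[[0,0,0],0,255],[[0,0,0],0,255]]'
python3 -c "
from h import *
to([.5485,.1896,.127],173.5)"
```

```text
clock: 7.7
position: [0.4958, -0.0903, 0.1677]
ee_rot: [0.19, 3.136, -0.0]
force: [1.4, 1.0, -1.0]
width: 0.193
clock: 8.2
position: [0.5039, 0.1102, 0.1677]
ee_rot: [0.18, 3.136, 0.0]
force: [0.7, -0.7, -1.4]
width: 0.195
clock: 8.7
position: [0.5109, 0.1668, 0.1676]
ee_rot: [-0.182, -3.136, 0.001]
force: [0.2, -0.3, -0.8]
width: 0.195
t 8.7 pos [0.5109 0.1668 0.1676] toolx 173.36 tilt z [-0.    -0.001 -1.   ] F [ 0.2 -0.3 -0.8] w 0.195
shift cm [-3.47  2.71  4.06] turn -0.14
```

```bash

python3 -m crank '[[[-1,1,0],-0.1,255],[[-1.5,1.2,0],0,255],[[-1,0.5,1],0,255],[[0,0,2],0,255],[[0,0,1],0,255]]'
python3 -m crank '[[[0,0,0],0,255],[[0,0,0],0,255]]'
python3 - <<'E'
from h import *
to([.5485,.1896,.127],173.5)
for c,(r0,r1,c0,c1) in dict(scene=(150,270,310,450),top=(90,190,240,360),wrist=(0,400,0,640)).items():
    k=get_calibration(c); im,d=get_image(c); W=cloud(c,d,k); np.savez(f"pics/{c}3.npz",W=W,im=im)
    cv2.imwrite(f"pics/{c}3.png",cv2.resize(im[r0:r1,c0:c1,::-1],None,fx=5 if c!="wrist" else 1,fy=5 if c!="wrist" else 1))
    print([ (np.round(r["location"],3),round(r["score"],2)) for r in look_for("hook",c)[:2]])
    # tip points: within the expected region
    m=(np.hypot(W[...,0]-.633,W[...,1]-.18)<.035)&(W[...,2]>.09)&(W[...,2]<.2)
    P=W[m]; print(c,len(P),P.mean(0) if len(P) else "",np.ptp(P,axis=0) if len(P) else "")
E
```

```text
clock: 9.2
position: [0.5481, 0.1893, 0.1257]
ee_rot: [-0.18, -3.134, 0.003]
force: [0.1, -0.2, -0.8]
width: 0.193
clock: 9.4
position: [0.5486, 0.1903, 0.1277]
ee_rot: [-0.179, -3.136, 0.001]
force: [-1.1, 0.2, -0.2]
width: 0.195
t 9.4 pos [0.5486 0.1903 0.1277] toolx 173.48 tilt z [-0.001 -0.    -1.   ] F [-1.1  0.2 -0.2] w 0.195
shift cm [ 0.   -0.07  0.07] turn -0.02
[(array([0.597, 0.177, 0.156]), 0.47)]
scene 76 [0.61980335 0.18085473 0.14323855] [0.03795603 0.0147602  0.06218814]
[]
top 0  
[(array([0.522, 0.195, 0.162]), 0.82)]
wrist 0
```

View pics/scene3.png

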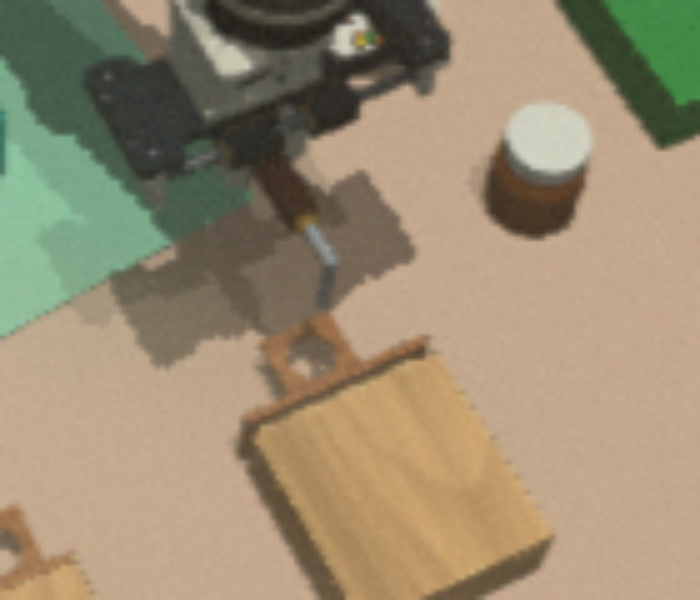

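View pics/top3.png

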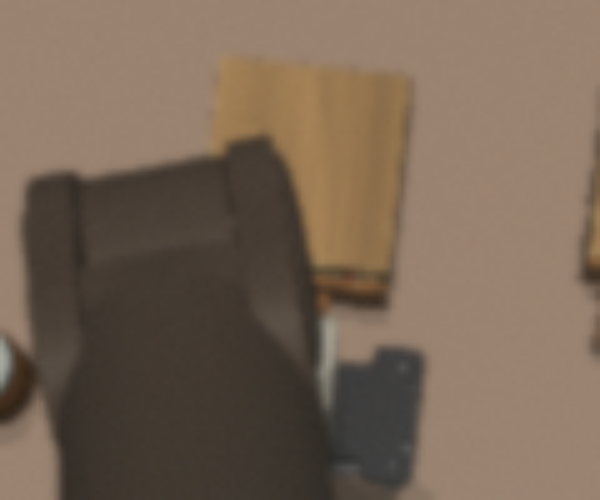

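View pics/wrist3.png

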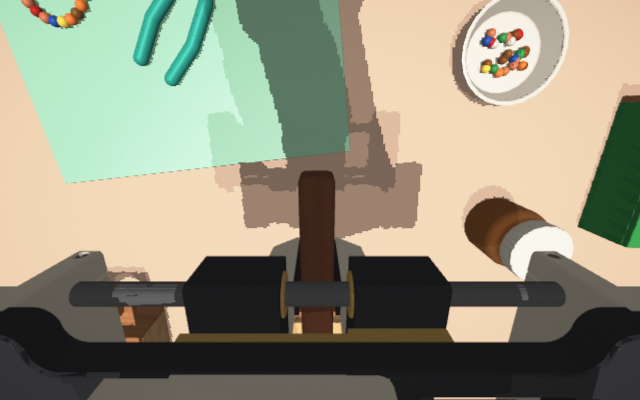

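The scene view shows the leg at about (375,205) pixels, just beyond the handle, and the hole at (371.5,222). I'll check the leg's world position.

```bash
python3 - <<'E'
from h import *
z=np.load("pics/scene3.npz");W=z["W"]
for v in range(196,214):
    print(v,[(u,*np.round(W[v,u]*1000).astype(int)) for u in range(371,380) if W[v,u,2]>.075])
k=get_calibration("scene")
for p in ([.633,.18,.097],[.633,.18,.15],[.633,.18,.034]):
    c=k["R"]@np.array(p)+k["t"]; print(p,k["fx"]*c[0]/c[2]+k["cx"],k["fy"]*c[1]/c[2]+k["cy"])
E
```

```text
196 [(371, np.int64(610), np.int64(181), np.int64(149)), (372, np.int64(613), np.int64(182), np.int64(153)), (373, np.int64(614), np.int64(186), np.int64(150))]
197 [(371, np.int64(613), np.int64(179), np.int64(149)), (372, np.int64(615), np.int64(181), np.int64(150)), (373, np.int64(616), np.int64(184), np.int64(150)), (374, np.int64(618), np.int64(185), np.int64(151))]
198 [(372, np.int64(615), np.int64(181), np.int64(145)), (373, np.int64(621), np.int64(179), np.int64(156)), (374, np.int64(620), np.int64(185), np.int64(148))]
199 [(372, np.int64(620), np.int64(177), np.int64(150)), (373, np.int64(622), np.int64(180), np.int64(150)), (374, np.int64(624), np.int64(182), np.int64(151)), (375, np.int64(624), np.int64(185), np.int64(149))]
200 [(373, np.int64(624), np.int64(178), np.int64(149)), (374, np.int64(626), np.int64(180), np.int64(151)), (375, np.int64(627), np.int64(183), np.int64(150)), (376, np.int64(628), np.int64(185), np.int64(149))]
201 [(374, np.int64(627), np.int64(180), np.int64(147)), (375, np.int64(631), np.int64(180), np.int64(153)), (376, np.int64(634), np.int64(
[... 1013 characters left out ...]
 np.int64(176), np.int64(124)), (375, np.int64(636), np.int64(179), np.int64(122))]
209 [(373, np.int64(633), np.int64(176), np.int64(115)), (374, np.int64(635), np.int64(178), np.int64(115)), (375, np.int64(635), np.int64(181), np.int64(113))]
210 [(373, np.int64(632), np.int64(177), np.int64(106)), (374, np.int64(634), np.int64(179), np.int64(107)), (375, np.int64(635), np.int64(182), np.int64(105))]
211 [(373, np.int64(633), np.int64(177), np.int64(102)), (374, np.int64(634), np.int64(180), np.int64(100))]
212 []
213 []
[0.633, 0.18, 0.097] 373.6969038593517 211.2551136534804
[0.633, 0.18, 0.15] 375.4149951457928 201.9783105795356
[0.633, 0.18, 0.034] 371.81687207202987 221.40631155628182
```

The leg stands within about 2 mm of directly above the hole, so I'll lower it.

```bash

python3 -m crank '[[[0,0,2],0,255],[[0,0,2],0,255],[[0,0,1],0,255],[[0,0,0],0,255]]'
python3 -m crank '[[[0,0,1],0,255],[[0,0,1],0,255],[[0,0,1],0,255],[[0,0,0],0,255],[[0,0,0],0,255]]'
python3 - <<'E'
from h import *
to([.5485,.1896,.048],173.5)
im,d=get_image("scene");cv2.imwrite("pics/s4.png",cv2.resize(im[150:270,310:450,::-1],None,fx=5,fy=5))
E
```

```text
clock: 10.1
position: [0.5479, 0.1908, 0.0767]
ee_rot: [-0.177, -3.135, 0.002]
force: [0.1, 0.4, -0.9]
width: 0.19
clock: 10.6
position: [0.5486, 0.1909, 0.0475]
ee_rot: [-0.177, -3.136, 0.001]
force: [-0.2, 0.4, -0.6]
width: 0.194
t 10.6 pos [0.5486 0.1909 0.0475] toolx 173.53 tilt z [-0.001 -0.    -1.   ] F [-0.2  0.4 -0.6] w 0.194
shift cm [-0.   -0.13 -0.05] turn 0.03
```

View pics/s4.png

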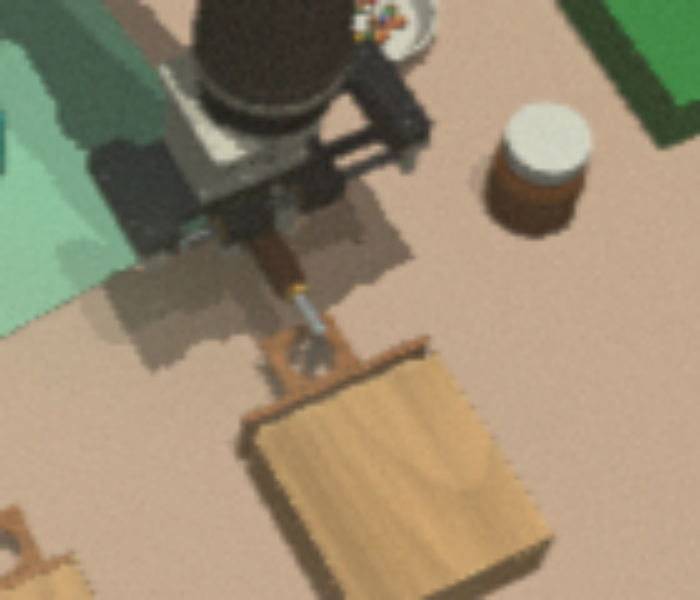

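The tip is in the hole at crop pixel (318,345), with no contact force. I'll pull along tool +x, which is the slide direction.

```bash

python3 -m crank '[[[0,0,0],0,255],[[0.5,0,0],0,255],[[1,0,0],0,255],[[1,0,0],0,255],[[1,0,0],0,255]]'
python3 -c "
from h import *
to([.48,.198,.0477],173.5)"
python3 -m crank '[[[1,0,0],0,255],[[1,0,0],0,255],[[1,0,0],0,255],[[1,0,0],0,255],[[0.5,0,0],0,255]]'
python3 -m crank '[[[0,0,0],0,255],[[0,0,0],0,255]]'
python3 - <<'E'
from h import *
to([.4671,.2,.048],173.5)
im,d=get_image("scene");cv2.imwrite("pics/s5.png",cv2.resize(im[150:270,310:450,::-1],None,fx=5,fy=5))
E
```

```text
clock: 11.15
position: [0.5132, 0.1951, 0.0479]
ee_rot: [0.177, 3.136, 0.0]
force: [1.2, -0.4, -0.5]
width: 0.197
t 11.15 pos [0.5132 0.1951 0.0479] toolx 173.54 tilt z [ 0.001  0.    -1.   ] F [ 1.2 -0.4 -0.5] w 0.197
shift cm [ 3.33 -0.08  0.02] turn 0.04
clock: 11.65
position: [0.4679, 0.2004, 0.0477]
ee_rot: [-0.176, -3.136, -0.0]
force: [2.4, -0.5, -1.7]
width: 0.197
clock: 11.85
position: [0.4689, 0.2002, 0.0477]
ee_rot: [-0.176, -3.136, 0.0]
force: [0.1, -0.7, -1.3]
width: 0.192
t 11.85 pos [0.4689 0.2002 0.0477] toolx 173.56 tilt z [-0.001 -0.    -1.   ] F [ 0.1 -0.7 -1.3] w 0.192
shift cm [ 0.18 -0.05 -0.03] turn 0.06
```

View pics/s5.png

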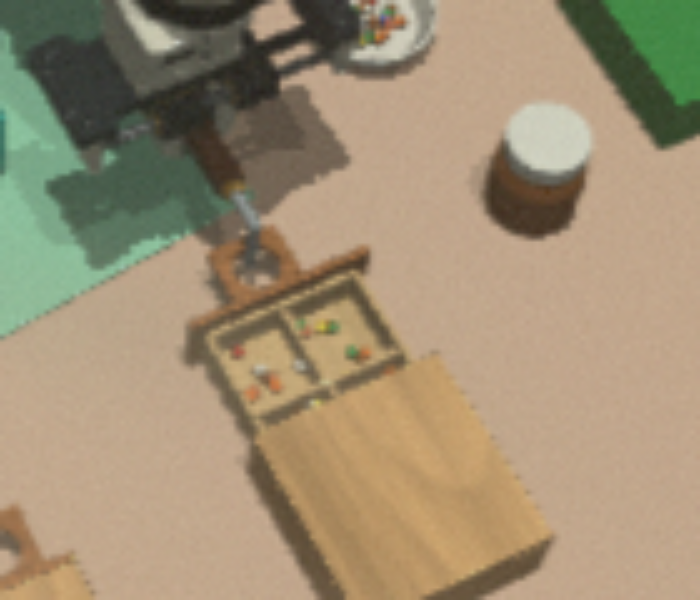

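The tray is out with the tip still in the hole, now at crop pixel (253,262). I'll measure how far before lifting.

```bash
python3 - <<'E'
from h import *
im,d=get_image("scene");W=cloud("scene",d)
# along-slide coordinate relative to box rear-centre
a=np.radians(-6.5);e=np.array([np.cos(a),np.sin(a)]);n=np.array([-e[1],e[0]])
s=W[...,:2]@e; t=W[...,:2]@n
tc=np.array([.633,.18])@n
m=(W[...,2]>.028)&(W[...,2]<.04)&(abs(t-tc)<.03)&(s<np.array([.633,.18])@e+.03)&(s>.4)
print("tongue front s",np.percentile(s[m],[1,5]),"hole0 s",np.array([.633,.18])@e, "expected tongue front if shut now =", np.array([.633,.18])@e-.022)
m=(W[...,2]>.05)&(W[...,2]<.056)&(abs(t-tc)<.05)&(s>.6)&(s<.9)
h,b=np.histogram(s[m],bins=np.arange(.5,.85,.01));print(list(zip(np.round(b,3),h)))
E
```

```text
tongue front s [0.51505107 0.5179479 ] hole0 s 0.6085544061650567 expected tongue front if shut now = 0.5865544061650567
[(np.float64(0.5), np.int64(0)), (np.float64(0.51), np.int64(0)), (np.float64(0.52), np.int64(0)), (np.float64(0.53), np.int64(0)), (np.float64(0.54), np.int64(0)), (np.float64(0.55), np.int64(0)), (np.float64(0.56), np.int64(0)), (np.float64(0.57), np.int64(0)), (np.float64(0.58), np.int64(0)), (np.float64(0.59), np.int64(0)), (np.float64(0.6), np.int64(0)), (np.float64(0.61), np.int64(0)), (np.float64(0.62), np.int64(0)), (np.float64(0.63), np.int64(0)), (np.float64(0.64), np.int64(48)), (np.float64(0.65), np.int64(87)), (np.float64(0.66), np.int64(84)), (np.float64(0.67), np.int64(96)), (np.float64(0.68), np.int64(92)), (np.float64(0.69), np.int64(96)), (np.float64(0.7), np.int64(91)), (np.float64(0.71), np.int64(89)), (np.float64(0.72), np.int64(88)), (np.float64(0.73), np.int64(90)), (np.float64(0.74), np.int64(94)), (np.float64(0.75), np.int64(94)), (np.float64(0.76), np.int64(95)), (np.float64(0.77), np.int64(45)), (np.float64(0.78), np.int64(0)), (np.float64(0.79), np.int64(0)), (np.float64(0.8), np.int64(0)), (np.float64(0.81), np.int64(0)), (np.float64(0.82), np.int64(0)), (np.float64(0.83), np.int64(0))]
```

The tray has moved about 70 mm. I'll ease the tip back to mid-hole, lift it, and return to the rest.

```bash

python3 -m crank '[[[-0.9,0,0],0,255],[[0,0,0],0,255],[[0,0,-1.5],0,255],[[0,0,-2],0,255],[[0,0,-3],0,255]]'
python3 -m crank '[[[0,0,-3],0,255],[[0,0,-2.5],0,255],[[0,0,0],0,255]]'
python3 -c "
from h import *
to([.478,-.2815,.168],168.04)"
```

```text
clock: 12.45
position: [0.4776, 0.1984, 0.1124]
ee_rot: [-0.178, -3.134, 0.003]
force: [1.1, 0.1, -0.4]
width: 0.196
clock: 12.75
position: [0.4804, 0.1996, 0.1708]
ee_rot: [0.178, 3.132, 0.005]
force: [-0.0, 0.4, -1.5]
width: 0.192
t 12.75 pos [0.4804 0.1996 0.1708] toolx 173.5 tilt z [ 0.005  0.003 -1.   ] F [-0.   0.4 -1.5] w 0.192
shift cm [ -5.2  -47.83   0.14] turn 5.46
```

```bash

python3 -m crank '[[[-0.3,-3,0],1,255],[[-0.3,-4,0],1,255],[[-0.3,-4,0],1,255],[[-0.3,-4,0],1,255],[[-0.3,-4,0],1,255]]'
python3 -m crank '[[[0,-4,0],0.4,255],[[0,-4,0],0,255],[[0,-4,0],0,255],[[0,-4,0],0,255],[[0,-4,0],0,255]]'
python3 -m crank '[[[0,-3,0],0,255],[[0,-2,0],0,255],[[0,-1,0],0,255],[[0,0,0],0,255],[[0,0,0],0,255]]'
python3 -c "
from h import *
to([.478,-.2815,.1],168.04)"
```

```text
clock: 13.25
position: [0.4642, 0.0074, 0.1671]
ee_rot: [-0.315, -3.125, 0.0]
force: [0.5, -0.7, -0.9]
width: 0.191
clock: 13.75
position: [0.4231, -0.1883, 0.1672]
ee_rot: [-0.325, -3.124, -0.0]
force: [0.7, -0.4, -0.5]
width: 0.196
clock: 14.25
position: [0.4117, -0.2445, 0.1673]
ee_rot: [-0.324, -3.124, -0.001]
force: [-0.0, -0.2, -1.6]
width: 0.193
t 14.25 pos [ 0.4117 -0.2445  0.1673] toolx 168.17 tilt z [-0.001  0.001 -1.   ] F [-0.  -0.2 -1.6] w 0.193
shift cm [-7.26 -2.27  6.72] turn 0.13
```

```bash

python3 -m crank '[[[-2.3,-1.3,0],0.1,255],[[-3,-1,0],0,255],[[-2,0,0],0,255],[[0,0,0],0,255],[[0,0,0],0,255]]'
python3 -m crank '[[[0,0,2],0,255],[[0,0,2],0,255],[[0,0,2],0,255],[[0,0,0],0,255],[[0,0,0],0,255]]'
python3 -c "
from h import *
to([.478,-.2815,.0477],168.04)"
```

```text
clock: 14.75
position: [0.4784, -0.2815, 0.1671]
ee_rot: [-0.324, -3.124, -0.001]
force: [-0.5, 0.6, -1.0]
width: 0.191
clock: 15.25
position: [0.4777, -0.2824, 0.108]
ee_rot: [-0.327, -3.124, -0.001]
force: [-0.2, -0.6, -0.9]
width: 0.196
t 15.25 pos [ 0.4777 -0.2824  0.108 ] toolx 168.04 tilt z [-0.001  0.001 -1.   ] F [-0.2 -0.6 -0.9] w 0.196
shift cm [-0.02  0.1   6.03] turn 0.0
```

```bash

python3 -m crank '[[[0,0.1,2],0,255],[[0,0,1.5],0,255],[[0,0,1],0,255],[[0,0,0.5],0,255],[[0,0,0.5],0,255]]'
python3 -m crank '[[[0,0,0.3],0,255],[[0,0,0],0,255],[[0,0,0],0,255]]'
python3 - <<'E'
from h import *
to([.478,-.2815,.0477],168.04)
im,d=get_image("scene");cv2.imwrite("pics/s6.png",cv2.resize(im[190:310,140:280,::-1],None,fx=5,fy=5))
E
```

```text
clock: 15.75
position: [0.4788, -0.2823, 0.0532]
ee_rot: [0.327, 3.123, -0.0]
force: [-0.4, -1.0, -0.9]
width: 0.191
clock: 16.05
position: [0.4786, -0.2822, 0.05]
ee_rot: [0.328, 3.124, -0.0]
force: [0.3, 0.5, -1.1]
width: 0.192
t 16.05 pos [ 0.4786 -0.2822  0.05  ] toolx 168.03 tilt z [ 0. -0. -1.] F [ 0.3  0.5 -1.1] w 0.192
shift cm [0.07 0.06 0.23] turn -0.01
```

View pics/s6.png

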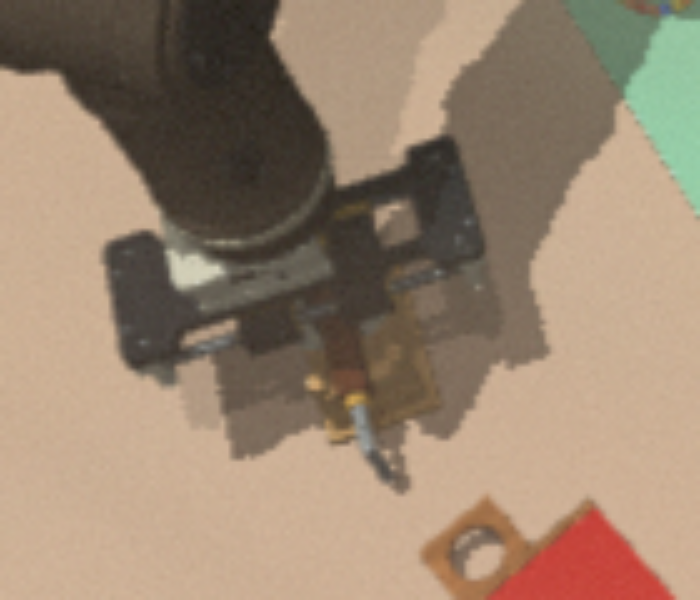

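The handle sits in the notches, with the rod at crop pixel (370,440) as it was at the start. I'll lower the last 2 mm and release.

```bash

python3 -m crank '[[[0,0,0.1],0,255],[[0,0,0.1],0,255],[[0,0,0],0,255]]'
python3 -m crank '[[[0,0,0],0,205],[[0,0,0],0,180],[[0,0,0],0,120],[[0,0,0],0,0],[[0,0,0],0,0]]'
python3 -m crank '[[[0,0,0],0,0],[[0,0,0],0,0],[[0,0,0],0,0],[[0,0,0],0,0],[[0,0,0],0,0]]'
python3 -c "
from h import *
to([.478,-.2815,.25],168.04)"
```

```text
clock: 16.4
position: [0.4785, -0.2821, 0.0477]
ee_rot: [0.327, 3.124, 0.0]
force: [0.6, 0.3, -1.3]
width: 0.194
clock: 16.9
position: [0.4785, -0.2821, 0.0478]
ee_rot: [0.328, 3.124, -0.0]
force: [0.1, 0.0, 0.1]
width: 0.494
clock: 17.4
position: [0.4784, -0.2821, 0.0477]
ee_rot: [0.327, 3.124, 0.0]
force: [0.0, -0.6, 0.1]
width: 0.927
t 17.4 pos [ 0.4784 -0.2821  0.0477] toolx 168.03 tilt z [ 0.  0. -1.] F [ 0.  -0.6  0.1] w 0.927
shift cm [  0.05   0.05 -20.23] turn -0.01
```

```bash

python3 -m crank '[[[0,0,-2],0,0],[[0,0,-3],0,0],[[0,0,-4],0,0],[[0,0,-4],0,0],[[0,0,-4],0,0]]'
python3 -m crank '[[[0,0,-3],0,0],[[0,0,0],0,0],[[0,0,0],0,0],[[0,0,0],0,0]]'
python3 - <<'E'
from h import *
to([.478,-.2815,.25],168.04)
k=get_calibration("wrist"); im,d=get_image("wrist"); W=cloud("wrist",d,k); cv2.imwrite("pics/w7.png",im[:,:,::-1])
for r in masks_of("hook","wrist")[:1]:
    P=W[r["region"]&(d>0)]; print(box(P),np.percentile(P[:,2],[5,50,95]))
    P=P[P[:,2]>.075]; print(len(P),box(P),P.mean(0))
im,d=get_image("scene");W=cloud("scene",d);cv2.imwrite("pics/s7.png",im[:,:,::-1])
P=W[(W[...,2]>.045)&(W[...,2]<.06)&(W[...,0]>.6)&(W[...,0]<.85)&(abs(W[...,1]+.05)<.07)];print("narrow",box(P))
E
```

```text
clock: 17.9
position: [0.478, -0.282, 0.2193]
ee_rot: [-0.328, -3.124, -0.0]
force: [1.7, -0.3, -0.9]
width: 1.004
clock: 18.3
position: [0.4779, -0.2816, 0.2467]
ee_rot: [-0.327, -3.123, -0.001]
force: [0.4, 0.2, -0.2]
width: 1.0
t 18.3 pos [ 0.4779 -0.2816  0.2467] toolx 168.05 tilt z [-0.002  0.001 -1.   ] F [ 0.4  0.2 -0.2] w 1.0
shift cm [-0.01  0.01 -0.33] turn 0.01
(array([ 493.6, -285.9]), array([ 16.5, 143. ]), 78.3) [0.07209073 0.07832827 0.07971844]
1195 (array([ 480.8, -283.3]), array([ 16.5, 115.3]), 78.3) [ 0.47467403 -0.28187869  0.07839373]
narrow (array([728.7, -58.4]), array([ 76.5, 137.4]), 82.4)
```

View pics/s7.png

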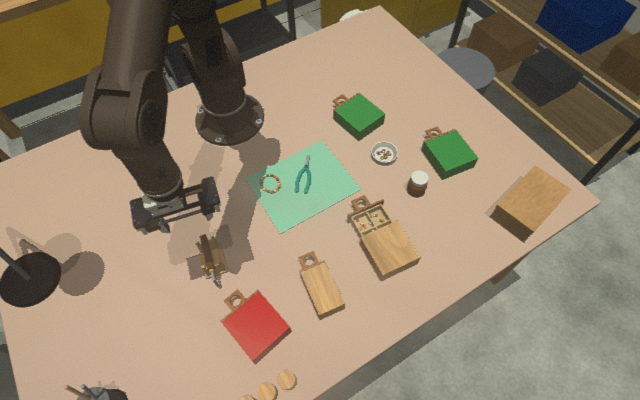

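View pics/w7.png

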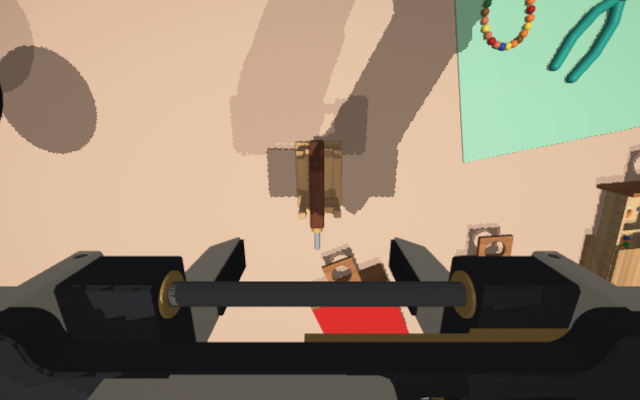

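The hook is back on its rest with the handle at wrist-view pixels (317,140) to (317,230), within 2 mm of its start and level. The wide tray is out and the narrow one is shut. I'm handing in.

```bash
python3 -c "
from cell import workorder
print(workorder.sign_off())"
```

```text
the job is handed in; nothing more can be done
None
```

I used the hook to pull out the wide box's tray, laid the hook back on its rest and handed the job in at about 18 s. The sign-off gives no verdict, so what follows is from my own last checks.

- **Wide tray:** it had moved about 70 mm when I measured it, just before lifting the tip out. The final picture still shows it well out, but I did not measure it again.
- **Hook:** it lies on its rest within about 2 mm of where it started, and level. The wrist-camera outline came out 143 mm long, against 154 mm before. I put that down to a shorter mask at the rod end, because the handle's position and direction agree.
- **Narrow box:** its outline is unchanged to within 2 mm, and its tray is shut.
- **Contact:** the gripper is open and clear, about 17 cm above the hook. Of the readings I took, at the end of each move, none went above about 3 N. None suggested that the gripper or arm touched the wide box.

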